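Key the button feeder's disc onto its pin

ROBOT

A 6-joint arm with a two-finger parallel gripper is mounted at the origin on the work surface. World frame = base frame: x ahead of the robot, y to its left, z up, the work surface at z = 0. Lengths are in m, angles in rad, forces in N, time in s.
With the tool pointing down it reaches from about 0.35 to 0.975 m from the base axis. Payload 7.1 kg.
Tool frame: the origin (TCP) lies between the finger pads; the fingertips stand 19 mm ahead of it and the grasp point (between the pads) is the TCP (r.tips_ahead is the distance from the TCP to the fingertips, in m); z points along the fingers, y is the line along which they close (so a half turn about z gives the same grasp; the last joint's range is limited). The gripper opens to 88 mm and grips with 3 to 60 N. Pads are 20 mm wide; open, the fingers measure 115 mm over their backs; the gripper's body (75 mm by 178 mm) begins 61 mm behind the grasp point.
Start: joints at [1.087, 0.423, 1.63, -0, 1.089, -0.019], TCP at [0.28, 0.559, 0.242] pointing down, gripper open.
Joint ranges: [-3, 3], [-0.9, 2.11], [0.09, 2.58], [-1.31, 4.45], [0.11, 2.69], [-2.54, 2.54]. Speed limits (rad/s): [2.39, 2.39, 3.01, 3.14, 3.14, 3.14].

INTERFACE

Orientations are given as a rotation vector (axis times angle).
In Python, from workcell import r, vision, monitor, order gives the robot as it stands (r), with the cameras (vision), the readings (monitor) and the job (order).
- The arm moves only by the tool send_path, called after "Request:" as name(argument=value, ...) on one line, values as JSON. Schema: {"type":"object","properties":{"moves":{"type":"string"},"force":{"type":"number"},"only":{"type":"string"},"quiet":{"type":"boolean"},"lines":{"type":"string"}},"required":["moves"],"additionalProperties":false}. moves is a string of 1 to 20 rows, parted by a bar, with the numbers parted by commas; each row has 7 numbers: the opening from 0.0 (shut) to 1.0 (fully open), then dx, dy, dz in shares of the most that a row can go, 1 being 50 mm, then a rotation vector rx, ry, rz in parts of the range, where 1.0 means pi rad; each row shifts and turns the commanded pose from where the row before left it, along the tool's axes as they then stand; what a row does not reach is not made up. A row lasts 1/10 s, in which the tool goes at most 0.05 m and 0.15 rad, less where a joint would pass 70% of its speed; a pose out of reach is approached as far as the arm can. The fingers move at their own pace and stop on an object; force is the grip in N (left out, the last holds). Time passes only in rows, so rows that do not move let the fingers close. The tool returns the time, the measured TCP pose, the force, the opening and the grip force at its end. only (a regular expression) keeps the lines of the reply that match it, lines (a string "A,B") keeps lines A to B, and quiet returns only ok. Shift and turn numbers lie between -1 and 1, and a call with a number outside is refused. Input that does not fit is refused with a message, and nothing moves.
- monitor.read_state(): the state, without advancing time (a new reading comes with each control period).
- vision.capture(name): name is "scene" or "top" or "wrist"; returns a dict with "frame" (384x512x3 uint8, blue, green, red), "camera_matrix" (3x3 intrinsics, pixels), "cam_to_world" (4x4, takes a point from camera to world coordinates). Camera axes: x right, y up, looking along -z (the intrinsics and any distortion apply to the point x, -y, -z); pixel columns grow to the right and rows downward; lengths in m; the calibration is good to about 2 mm. A picture is of the moment at which its call begins. There is no depth.
- order.hand_in(): hands the job in; it is judged then, once.
The state is a dict: "time": time; "joints": joint angles; "joint_velocities": joint speeds; "joint_torque": joint torques, N m; "tcp_pos": TCP position; "tcp_rot": TCP orientation; "wrist_force": force on the tool from outside, world axes, zero at the start; "moment": the same for the moment, N m; "grip_width": opening from 0.0 (shut) to 1.0 (fully open); "grasp_force": force on a finger pad.
Only numpy, scipy, OpenCV 4.12 (cv2) and the standard library are available. Lean on these libraries where they do the work, as an engineer would, in place of code of your own. Each camera call takes 0.05 s, during which the arm holds its last target. There are 200 camera calls.

TASK

The notched feed disc of the button feeder has been put back on its spindle turned the wrong way. With a fingertip, push its upright stud round until the notch in the rim stands over the locating pin on the stand, then press down on the hub until the disc is fully home, flat on the stand with the pin in the notch, and take the hand away. Turn and press only: do not lift the disc, and leave the buttons, buckle, box, darning egg and spool where they are.

Things in the scene. Friction and masses are not known exactly. Their poses are not given: they have to be found in the camera images.
- feeder: Fixed unit: a round grey stand (160 mm across, 45 mm high), a tin chute and a white enamel tray (130 x 160 mm). Origin on the counter, on the axis of the stand's spindle; z up; x runs along the chute to the tray, centred at x = 235 mm. Chute (56 mm wide) and tray stay below 56 mm. The spindle (13 mm diameter) rises 19 mm above the stand's top, hidden in the disc's hub.
- pin (a point): Tip of the locating pin on the stand's top, 54 mm above the counter, on the stand's +y side, 64 mm from the spindle axis; its outer part shows beyond the disc's rim. Brass, 14 mm diameter, 9 mm high, the upper 5 mm tapering to 7 mm, so pressing centres a notch that is 2 or 3 degrees off.
- feed_disc: Loose aluminium disc, 120 mm diameter, 9 mm thick, 0.25 kg; bore over the spindle with 1 mm play. Origin: centre of its underside; z up, x to its notch. It turns either way without end (about 1 N sideways on the stud) and stays where left. Underside 55 mm up as it starts, just clear of the pin; 45 mm when home. Pressed with the notch elsewhere it only tips on the pin. Dark seats are flush.
- notch (a point): Point on the notch's centre line, level with the disc's underside, 64 mm from the disc's axis along its x (4 mm outside the rim): it meets the pin's axis when aligned. The notch is 18 mm wide with parallel sides, 14 mm deep from the rim, open through the full thickness.
- stud (a point): Centre of the top of the upright steel stud on the disc's face, straight across the axis from the notch, 46 mm from the axis. The stud is 12 mm in diameter and stands 16 mm above the disc's face.
- hub_top (a point): Centre of the flat top of the disc's steel hub, the place to press. The hub is 28 mm in diameter and stands 16 mm above the disc's face; its top is 80 mm above the counter with the disc raised, 70 mm with it home.
- collar (a joint): Travel in m of the brass collar (56 mm diameter) round the spindle, under the disc: 0 raised, 0.010 pressed down with the disc home. It slides stiffly: it carries the disc without sinking, gives way at about 6 to 9 N of press on the hub and stays where it is left.
- button1: Loose dark horn button, 28 mm across, 5 mm thick, lying in the tray. Origin at the centre of its underside. Not to be moved.
- button2: Second such button in the tray. Not to be moved.
- button3: Third such button in the tray. Not to be moved.
- buckle: Loose bronze overcoat buckle, 64 x 56 mm, 10 mm high, lying on the counter beside the stand. Origin at the centre of its underside. Not to be moved.
- stay_box: Loose cast zinc collar stay box, 74 x 46 mm, 26 mm high, on the counter beside the stand. Origin at the centre of its underside. Not to be moved.
- darning_egg: Loose wooden darning egg standing on a flat foot, 55 mm across, 54 mm high, beside the stand. Origin at the centre of its foot. Not to be moved.
- spool: Loose wooden thread spool standing upright, 32 mm across, 40 mm high, beside the stand. Origin at the centre of its foot. Not to be moved.

How it is judged:
By the outcome, as a careful person would: the job done as asked, in the order asked, and still so for the second after the job is handed in, with the robot touching nothing.
It also fails if it takes over 48 s, if anything falls off the work surface, if the arm or the gripper's body presses on something with over 40 N, if the wrist force passes 120 N, or if a joint passes its speed limit or range.

## Working session

There is one attempt and no reset: what is moved stays moved. The work goes in short steps, Python scripts to look and compute and a tool call to move; the robot and the scene stay as the last step left them, time stands still between calls to the robot, and variables do not carry over. Pictures are saved under pics/ and viewed, at most 10 in all, crops included, and the job is handed in when it is done.

```bash
ls; mkdir -p pics; cat > h.py <<'E'
import numpy as np, cv2
from workcell import r, vision, monitor, order
def cap(n):
    c=vision.capture(n); return c["frame"].copy(),np.array(c["camera_matrix"]),np.array(c["cam_to_world"])
def ray(K,T,uv):
    d=np.linalg.inv(K)@[uv[0],uv[1],1]; d=np.array([d[0],-d[1],-d[2]]); return T[:3,3],T[:3,:3]@d
def onz(K,T,uv,z):
    o,d=ray(K,T,uv); return o+d*(z-o[2])/d[2]
def proj(K,T,p):
    q=T[:3,:3].T@(np.array(p)-T[:3,3]); v=K@[q[0],-q[1],-q[2]]; return v[:2]/v[2]
def tri(a,b):
    (o1,d1),(o2,d2)=a,b; d1=d1/np.linalg.norm(d1); d2=d2/np.linalg.norm(d2)
    s=np.linalg.lstsq(np.c_[d1,-d2],o2-o1,rcond=None)[0]; p=o1+s[0]*d1; q=o2+s[1]*d2
    return (p+q)/2,np.linalg.norm(p-q)
E
python3 - <<'E'
from h import *
ims=[]
for n in("top","scene"):
    f,K,T=cap(n); cv2.imwrite(f"pics/{n}0.png",f); np.savez(f"{n}0.npz",f=f,K=K,T=T); print(n,K.round(1).tolist(),T.round(3).tolist())
c=vision.capture("top"); print(c.keys()); print(monitor.read_state())
E
```

```text
pics
workcell.py
top [[393.3, 0.0, 254.3], [0.0, 393.3, 188.8], [0.0, 0.0, 1.0]] [[0.02, 0.995, -0.098, 0.538], [-1.0, 0.019, -0.004, 0.005], [-0.002, 0.098, 0.995, 0.77], [0.0, 0.0, 0.0, 1.0]]
scene [[458.4, 0.0, 252.6], [0.0, 458.4, 190.5], [0.0, 0.0, 1.0]] [[0.506, -0.556, 0.659, 1.104], [0.862, 0.326, -0.388, -0.272], [0.001, 0.764, 0.645, 0.566], [0.0, 0.0, 0.0, 1.0]]
dict_keys(['frame', 'camera_matrix', 'cam_to_world'])
{'time': 0.15, 'joints': array([ 1.08701106e+00,  4.23699137e-01,  1.63044947e+00,  1.26633892e-05,
        1.08862039e+00, -1.90330999e-02]), 'joint_velocities': array([-0.00010114, -0.0033697 , -0.002541  ,  0.0013064 ,  0.00150565,
       -0.00061385]), 'joint_torque': array([-7.42431384e-04, -5.44982386e+01, -2.73918396e+01,  6.43336773e-02,
        2.04145565e-02, -8.31592092e-05]), 'tcp_pos': array([0.27993903, 0.5583703 , 0.24108467]), 'tcp_rot': array([-7.23417580e-01, -3.05685482e+00,  1.78514001e-03]), 'wrist_force': array([ 1.12501759,  0.16957341, -0.53888649]), 'moment': array([ 0.00134609,  0.00886363, -0.01543399]), 'grasp_force': 0.0, 'grip_width': 1.0040350259420023}
```

View pics/top0.png

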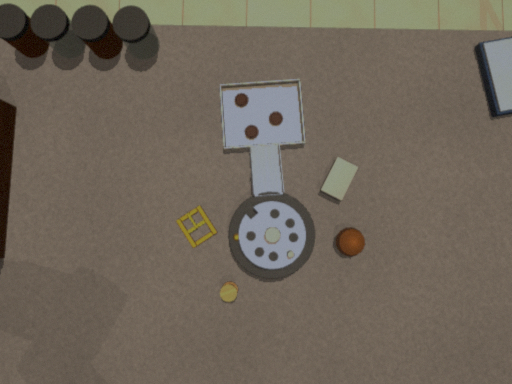

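View pics/scene0.png

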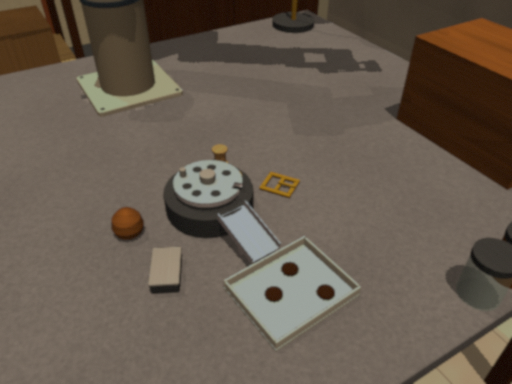

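The top view shows the disc centred near (272,235), the notch at about (251,212), the stud at about (291,254) and the brass pin at about (236,237). The disc needs roughly 45° counter-clockwise from above. The scene view agrees, so I'll measure this precisely next.

```bash
python3 - <<'E'
from h import *
t=np.load("top0.npz");s=np.load("scene0.npz")
a=cv2.resize(t["f"][185:290,220:325],None,fx=5,fy=5,interpolation=cv2.INTER_CUBIC)
b=cv2.resize(s["f"][140:245,155:265],None,fx=2.5*2,fy=5,interpolation=cv2.INTER_CUBIC)[:, :]
cv2.imwrite("pics/c.png",np.hstack([cv2.resize(a,(400,400)),cv2.resize(b,(400,382),).__class__(0) if False else cv2.copyMakeBorder(cv2.resize(b,(400,382)),0,18,0,0,0)]))
hsv=cv2.cvtColor(t["f"],cv2.COLOR_BGR2HSV)
for p in [(272,235),(291,254),(236,237),(260,225),(251,212),(235,250)]: print(p,t["f"][p[1],p[0]],hsv[p[1],p[0]])
hs=cv2.cvtColor(s["f"],cv2.COLOR_BGR2HSV)
for p in [(207,175),(182,173),(205,190),(237,186)]: print(p,s["f"][p[1],p[0]],hs[p[1],p[0]])
E
```

```text
(272, 235) [139 151 145] [ 45  20 151]
(291, 254) [127 150 147] [ 34  39 150]
(236, 237) [ 45 136 144] [ 28 175 144]
(260, 225) [168 154 146] [109  33 168]
(251, 212) [58 66 71] [18 47 71]
(235, 250) [57 65 68] [22 41 68]
(207, 175) [121 143 158] [ 18  60 158]
(182, 173) [59 70 77] [18 60 77]
(205, 190) [156 164 156] [ 60  12 164]
(237, 186) [61 68 75] [15 48 75]
```

View pics/c.png

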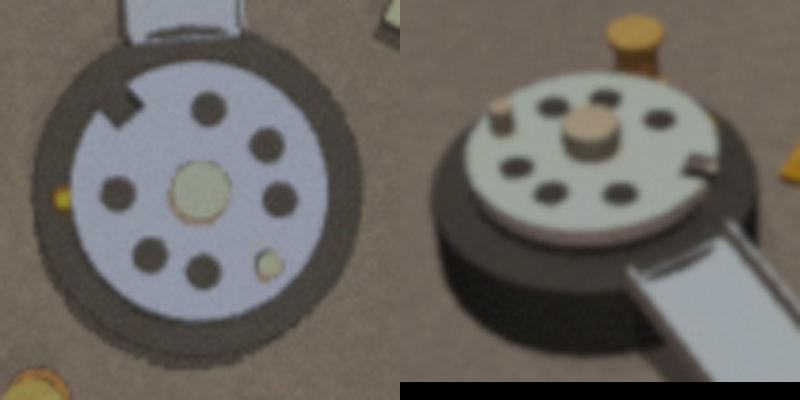

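The enlarged crops show all the features clearly. In the top view the hub top is at (272.5,235) px, the stud top at (290,254) and the pin at (236,237). In the scene view the hub top is at (207.5,173.5) and the stud top at (182.5,168).

```bash
cat > meas.py <<'E'
from h import *
def blobs(m,amin=8):
    n,l,st,c=cv2.connectedComponentsWithStats(m.astype(np.uint8)); return [(c[i],st[i,4]) for i in range(1,n) if st[i,4]>=amin]
def top(t,roi=(215,330,180,290)):
    f=t["f"].astype(int); K,T=t["K"],t["T"]; b,g,rr=f[...,0],f[...,1],f[...,2]
    m=np.zeros(b.shape,bool); x0,x1,y0,y1=roi; m[y0:y1,x0:x1]=1
    disc0=(f.min(2)>105)&m
    n,l,st,c=cv2.connectedComponentsWithStats(disc0.astype(np.uint8))
    i=l[235,260]; disc=(l==i)
    cnt=max(cv2.findContours(disc.astype(np.uint8),0,cv2.CHAIN_APPROX_NONE)[0],key=cv2.contourArea)
    warm=(rr-b>-10)&(f.max(2)>115)&m
    pin=(rr-b>45)&m
    return cnt,disc,blobs(warm),blobs(pin,3)
E
python3 - <<'E'
from meas import *
t=dict(np.load("top0.npz"));s=dict(np.load("scene0.npz"))
cnt,disc,w,p=top(t); K,T=t["K"],t["T"]
print("warm",[(c.round(1),a) for c,a in w]); print("pin",[(c.round(1),a) for c,a in p])
# disc rim points on z=.064 ; centre by circle fit, notch by radial deficit
P=np.array([onz(K,T,c,.064)[:2] for c in cnt[:,0]])
def fit(Q):
    A=np.c_[2*Q,np.ones(len(Q))]; x=np.linalg.lstsq(A,(Q**2).sum(1),rcond=None)[0]; return x[:2],np.sqrt(x[2]+x[:2]@x[:2])
Q=P
for _ in range(6):
    c,R=fit(Q); d=np.linalg.norm(P-c,axis=1); Q=P[abs(d-R)<.002+.004*(_<2)]
print("disc centre",c.round(4),"R",R.round(4))
inn=P[(d<R-.006)]; v=(inn-c); print("notch ang from rim",np.degrees(np.arctan2(*v.mean(0)[::-1])),len(inn))
s2=s["f"].astype(int)
m=(s2[...,2]-s2[...,0]>5)&(s2.max(2)>110); m[:140]=0;m[200:]=0;m[:,:160]=0;m[:,260:]=0
print("scene warm",[(q.round(1),a) for q,a in blobs(m)])
for n,a,b in (("hub",(272.5,235.1),(207.5,173.5)),("stud",(290.3,254.3),(182.5,168.1))):
    X,e=tri(ray(K,T,a),ray(s["K"],s["T"],b)); print(n,X.round(4),e.round(4),"plane .08:",onz(K,T,a,.08).round(4),onz(s["K"],s["T"],b,.08).round(4))
print("pin .05",onz(K,T,(236.3,237),.052))
E
```

```text
warm [(array([218., 186.]), np.int32(73)), (array([236.2, 181.9]), np.int32(16)), (array([246.8, 184. ]), np.int32(22)), (array([284.2, 185.2]), np.int32(42)), (array([300.3, 181.9]), np.int32(28)), (array([326. , 186.5]), np.int32(89)), (array([228.6, 187.2]), np.int32(15)), (array([313. , 185.6]), np.int32(8)), (array([298.1, 189.2]), np.int32(19)), (array([242.7, 191. ]), np.int32(25)), (array([226.2, 195.3]), np.int32(30)), (array([218.5, 197.2]), np.int32(16)), (array([305.4, 201.1]), np.int32(11)), (array([224.4, 202.1]), np.int32(15)), (array([230.6, 201. ]), np.int32(8)), (array([225.5, 213.3]), np.int32(43)), (array([217.6, 223.2]), np.int32(11)), (array([223.3, 232. ]), np.int32(33)), (array([271.8, 235.4]), np.int32(243)), (array([319. , 232.8]), np.int32(8)), (array([236.6, 236.4]), np.int32(17)), (array([219.3, 246.8]), np.int32(72)), (array([317.1, 246.9]), np.int32(15)), (array([226.6, 250.5]), np.int32(10)), (array([290.1, 254.5]), np.int32(48)), (array([217.8, 255.1]), np.int32(8)), (array([230.7, 260.5]), np.int32(11)), (array([318.9, 260.3]), np.int32(9)), (array([
[... 642 characters left out ...]
 np.int32(9)), (array([235.6, 236.8]), np.int32(24)), (array([229.3, 286. ]), np.int32(109))]
disc centre [ 0.5264 -0.025 ] R 0.0592
notch ang from rim 44.30914744584978 14
scene warm [(array([211.4, 157.4]), np.int32(2659)), (array([206.5, 172.9]), np.int32(156)), (array([239.7, 173.4]), np.int32(15)), (array([183.9, 177. ]), np.int32(25)), (array([211.8, 183.1]), np.int32(34)), (array([240.2, 184.2]), np.int32(9)), (array([232.7, 194.1]), np.int32(18))]
hub [ 0.526  -0.0243  0.0781] 0.0029 plane .08: [ 0.5254 -0.0255  0.08  ] [ 0.529 -0.024  0.08 ]
stud [ 0.4934 -0.056   0.0806] 0.0019 plane .08: [ 0.493  -0.0569  0.08  ] [ 0.4932 -0.0549  0.08  ]
pin .05 [0.52023783 0.03879986 0.052     ]
```

Triangulated heights match the given 80 mm: hub 78 mm, stud 80.6 mm. The disc axis is near (0.527,-0.025), the notch at about 44° and the pin at about 95.5°, so the turn is about +51°. I'll shut the fingers, turn the tool slightly and move behind the stud.

Careful with the scale: shifts go in shares of 50 mm and turns go in shares of pi rad. That gives: -0.0388 m is -0.776, -0.0245 m is -0.49, -0.1 rad is -0.0318.

```bash
cat > goto.py <<'E'
import sys
from h import *
from scipy.spatial.transform import Rotation as R
s=monitor.read_state(); t=np.array(list(map(float,sys.argv[1:4]))); M=R.from_rotvec(s["tcp_rot"]).as_matrix()
print("pos",s["tcp_pos"].round(4),"tool delta",(M.T@(t-s["tcp_pos"])).round(4),"x axis deg",np.degrees(np.arctan2(M[1,0],M[0,0])).round(1),"z",M[:,2].round(3),"F",s["wrist_force"].round(2),"t",s["time"])
E
```

Request:
send_path(moves="0,0,0,0,0,0,-0.0318 | 0,0,0,0,0,0,-0.0318 | 0,-0.49,-0.776,0,0,0,0 | 0,-0.49,-0.776,0,0,0,0 | 0,-0.49,-0.776,0,0,0,0 | 0,-0.49,-0.776,0,0,0,0 | 0,-0.49,-0.776,0,0,0,0 | 0,-0.49,-0.776,0,0,0,0 | 0,-0.49,-0.776,0,0,0,0 | 0,-0.49,-0.776,0,0,0,0 | 0,-0.49,-0.776,0,0,0,0 | 0,-0.49,-0.776,0,0,0,0 | 0,-0.49,-0.776,0,0,0,0 | 0,-0.49,-0.776,0,0,0,0 | 0,-0.49,-0.776,0,0,0,0 | 0,-0.49,-0.776,0,0,0,0 | 0,0,0,0,0,0,0 | 0,0,0,0,0,0,0", force=5)

```text
time: 1.95
tcp_pos: [0.4687, -0.0561, 0.2414]
tcp_rot: [-0.419, -3.113, -0.0]
wrist_force: [0.7, 0.3, -0.0]
grip_width: 0.002
grasp_force: 0.0
```

```bash
python3 goto.py .470 -.055 .088
python3 - <<'E'
from h import *
t=dict(np.load("top0.npz"));K,T=t["K"],t["T"]
# tray outline / chute axis on z~.03
f=t["f"].astype(int); m=((f.min(2)>110)); m[:78]=0; m[150:]=0; m[:,:215]=0; m[:,308:]=0
c=max(cv2.findContours(m.astype(np.uint8),0,2)[0],key=cv2.contourArea); b=cv2.boxPoints(cv2.minAreaRect(c))
for z in(0.01,.03): print(z,[onz(K,T,p,z)[:2].round(4).tolist() for p in b], onz(K,T,b.mean(0),z))
E
```

```text
pos [ 0.4687 -0.0561  0.2414] tool delta [-0.0011  0.0014  0.1534] x axis deg 164.7 z [-0.001  0.    -1.   ] F [ 0.69  0.34 -0.  ] t 1.95
0.01 [[0.8215, 0.0816], [0.831, -0.0833], [0.6951, -0.0893], [0.6857, 0.0727]] [ 0.75774551 -0.00460642  0.01      ]
0.03 [[0.814, 0.0795], [0.8233, -0.081], [0.6909, -0.0869], [0.6818, 0.0709]] [ 0.75196    -0.00435934  0.03      ]
```

Converted, 0.03 m is 0.6, 0.02 m is 0.4.

Request:
send_path(moves="0,0,0,0.6,0,0,0 | 0,0,0,0.6,0,0,0 | 0,0,0,0.6,0,0,0 | 0,0,0,0.6,0,0,0 | 0,0,0,0.4,0,0,0 | 0,0,0,0.26,0,0,0 | 0,0,0,0,0,0,0 | 0,0,0,0,0,0,0")

```text
time: 2.75
tcp_pos: [0.4692, -0.0547, 0.0891]
tcp_rot: [0.413, 3.114, 0.0]
wrist_force: [0.8, 0.2, 0.2]
grip_width: 0.005
grasp_force: 0.0
```

```bash
python3 - <<'E'
from h import *
ims=[]
for n in("top","scene","wrist"):
    f,K,T=cap(n); ims.append(f); np.savez(f"{n}1.npz",f=f,K=K,T=T)
A=cv2.resize(ims[0][185:285,220:320],(400,400),interpolation=2); B=cv2.resize(ims[1][130:240,150:260],(400,400),interpolation=2)
cv2.imwrite("pics/d.png",np.hstack([A,B]))
E
```

```text
(no output)
```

View pics/d.png

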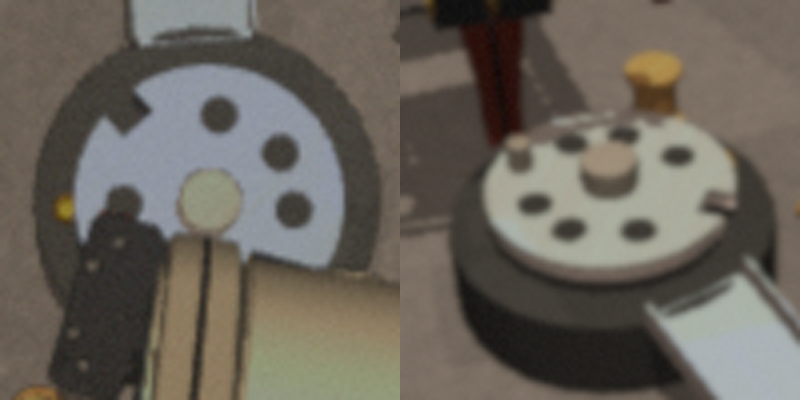

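The finger (red) stands behind the stud with a clear gap, and the disc hasn't moved. I'll push slightly short of the target, back off 15 mm, raise and look.

Converted, -0.0035 m is -0.07.

Request:
send_path(moves="0,-0.07,0,0,0,0,0 | 0,-0.07,0,0,0,0,0 | 0,-0.07,0,0,0,0,0 | 0,-0.07,0,0,0,0,0 | 0,-0.07,0,0,0,0,0 | 0,-0.07,0,0,0,0,0 | 0,-0.07,0,0,0,0,0 | 0,-0.07,0,0,0,0,0 | 0,-0.07,0,0,0,0,0 | 0,-0.07,0,0,0,0,0 | 0,-0.07,0,0,0,0,0 | 0,-0.07,0,0,0,0,0 | 0,0,0,0,0,0,0 | 0,0,0,0,0,0,0")

```text
time: 4.3
tcp_pos: [0.5098, -0.0663, 0.0887]
tcp_rot: [0.415, 3.114, 0.0]
wrist_force: [0.1, -0.5, -0.3]
grip_width: 0.007
grasp_force: 0.0
```

```bash
python3 goto.py .527 -.07 .089
```

```text
pos [ 0.5098 -0.0663  0.0887] tool delta [-0.0176  0.001  -0.0003] x axis deg 164.8 z [ 0. -0. -1.] F [ 0.06 -0.48 -0.26] t 4.3
```

Request:
send_path(moves="0,0.16,0,0,0,0,0 | 0,0.16,0,0,0,0,0 | 0,0,0,-0.6,0,0,0 | 0,0.4,0,-0.8,0,0,0 | 0,0.6,0,-0.8,0,0,0 | 0,0.8,0,-0.6,0,0,0 | 0,0.8,0,0,0,0,0 | 0,0.4,0,0,0,0,0 | 0,0,0,0,0,0,0 | 0,0,0,0,0,0,0")

```text
time: 5.3
tcp_pos: [0.3495, -0.0228, 0.2289]
tcp_rot: [0.414, 3.113, 0.0]
wrist_force: [0.6, 0.5, 0.4]
grip_width: 0.007
grasp_force: 0.0
```

```bash
python3 - <<'E'
from h import *
ims=[]
for n in("top","scene","wrist"):
    f,K,T=cap(n); ims.append(f); np.savez(f"{n}2.npz",f=f,K=K,T=T)
A=cv2.resize(ims[0][185:285,220:320],(400,400),interpolation=2)
cv2.imwrite("pics/e.png",np.hstack([A,cv2.resize(ims[2],(400,300)).copy() if 0 else cv2.copyMakeBorder(cv2.resize(ims[2],(400,300)),0,100,0,0,0)]))
E
```

```text
(no output)
```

View pics/e.png

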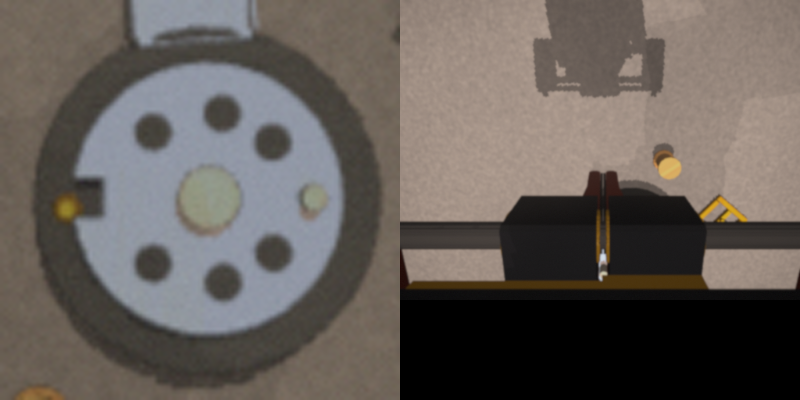

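After the push, the top view shows the notch at crop (91,197) beside the pin at crop (67,208), a few degrees short. I'll measure the remaining angle.

```bash
cat > ang.py <<'E'
import sys
from meas import *
t=dict(np.load(sys.argv[1])); cnt,disc,w,p=top(t); K,T=t["K"],t["T"]; zt=float(sys.argv[2]) if len(sys.argv)>2 else .064
P=np.array([onz(K,T,c,zt)[:2] for c in cnt[:,0]]); Q=P
for k in range(8):
    A=np.c_[2*Q,np.ones(len(Q))]; x=np.linalg.lstsq(A,(Q**2).sum(1),rcond=None)[0]; c=x[:2]; R=np.sqrt(x[2]+c@c)
    d=np.linalg.norm(P-c,axis=1); Q=P[abs(d-R)<(.004 if k<3 else .0015)]
print("disc",c.round(4),R.round(4))
a=lambda v:round(float(np.degrees(np.arctan2(v[1],v[0])))%360,1)
# dark notch area inside rim circle on the face plane
ys,xs=np.mgrid[185:290,215:330]; G=np.array([onz(K,T,(u,v),zt)[:2] for u,v in zip(xs.ravel(),ys.ravel())]); dd=np.linalg.norm(G-c,axis=1)
f=t["f"][185:290,215:330].reshape(-1,3).astype(int); ang=np.degrees(np.arctan2(*(G-c).T[::-1]))
nt=(dd>.047)&(dd<R-.001)&(f.max(1)<115)&(abs(ang-70)<60); v=(G[nt]-c).mean(0); print("notch",a(v),np.linalg.norm(v).round(4),nt.sum())
n=(f[:,2]-f[:,0]>40)&(dd>.05)&(dd<.08)&(abs(ang-95)<20); uv=np.c_[xs.ravel(),ys.ravel()][n].mean(0)
for z in(.050,.054): q=onz(K,T,uv,z)[:2]-c; print("pin",uv.round(1),z,q.round(4),a(q),np.linalg.norm(q).round(4))
for cc,ar in w:
    q=onz(K,T,cc,zt+.016)[:2]-c
    if ar>25 and np.linalg.norm(q)<.055: print("hub/stud",cc.round(1),ar,q.round(4),a(q),np.linalg.norm(q).round(4))
E
python3 ang.py top0.npz; python3 ang.py top2.npz
```

```text
disc [ 0.5264 -0.025 ] 0.0592
notch 44.5 0.0522 60
pin [235.5 236.8] 0.05 [-0.0058  0.0654] 95.1 0.0656
pin [235.5 236.8] 0.054 [-0.0057  0.0652] 95.0 0.0654
hub/stud [271.8 235.4] 243 [-0.0015  0.0007] 153.1 0.0016
hub/stud [290.1 254.5] 48 [-0.0339 -0.0316] 223.1 0.0463
disc [ 0.5274 -0.0245] 0.0593
notch 91.5 0.0524 69
pin [236.3 236.4] 0.05 [-0.0062  0.0634] 95.6 0.0637
pin [236.3 236.4] 0.054 [-0.0061  0.0632] 95.5 0.0635
hub/stud [271.5 234.9] 241 [-0.0017  0.0007] 157.2 0.0019
hub/stud [298.  234.9] 52 [-0.0008 -0.0454] 269.0 0.0454
```

The notch is at about 91.3° and the pin at about 95.2°, so about 3.7° remain, or 2.8 mm more push.

Converted, -0.04 m is -0.8, -0.03 m is -0.6.

Request:
send_path(moves="0,-0.8,0,0,0,0,0 | 0,-0.8,0,0,0,0,0 | 0,-0.6,0,0.6,0,0,0 | 0,-0.6,0,0.8,0,0,0 | 0,-0.2,0,0.8,0,0,0 | 0,0,0,0.6,0,0,0 | 0,0,0,0,0,0,0 | 0,0,0,0,0,0,0")

```text
time: 6.25
tcp_pos: [0.494, -0.0623, 0.0882]
tcp_rot: [-0.415, -3.112, -0.0]
wrist_force: [0.9, 0.6, 0.3]
grip_width: 0.005
grasp_force: 0.0
```

```bash
python3 goto.py .5125 -.067 .089
```

```text
pos [ 0.494  -0.0623  0.0882] tool delta [-0.0191  0.0003 -0.0009] x axis deg 164.8 z [-0.002  0.    -1.   ] F [0.87 0.58 0.33] t 6.25
```

Converted, -0.006 m is -0.12, -0.003 m is -0.06.

Request:
send_path(moves="0,-0.12,0,0,0,0,0 | 0,-0.12,0,0,0,0,0 | 0,-0.06,0,0,0,0,0 | 0,-0.04,0,0,0,0,0 | 0,-0.04,0,0,0,0,0 | 0,0,0,0,0,0,0 | 0,0,0,0,0,0,0")

```text
time: 6.95
tcp_pos: [0.5125, -0.0671, 0.0887]
tcp_rot: [0.415, 3.114, -0.0]
wrist_force: [0.2, -0.5, -0.4]
grip_width: 0.009
grasp_force: 0.0
```

```bash
python3 goto.py .5125 -.067 .089
```

```text
pos [ 0.5125 -0.0671  0.0887] tool delta [-0.      0.0001 -0.0003] x axis deg 164.8 z [ 0. -0. -1.] F [ 0.2  -0.53 -0.42] t 6.95
```

Request:
send_path(moves="0,0.16,0,0,0,0,0 | 0,0.16,0,0,0,0,0 | 0,0,0,-0.6,0,0,0 | 0,0.4,0,-0.8,0,0,0 | 0,0.6,0,-0.8,0,0,0 | 0,0.8,0,-0.6,0,0,0 | 0,0.8,0,0,0,0,0 | 0,0.4,0,0,0,0,0 | 0,0,0,0,0,0,0 | 0,0,0,0,0,0,0")

```text
time: 7.95
tcp_pos: [0.3524, -0.0237, 0.2289]
tcp_rot: [0.414, 3.113, -0.0]
wrist_force: [0.2, -0.7, 0.3]
grip_width: 0.005
grasp_force: 0.0
```

```bash
python3 - <<'E'
from h import *
ims=[]
for n in("top","scene"):
    f,K,T=cap(n); ims.append(f); np.savez(f"{n}3.npz",f=f,K=K,T=T)
A=cv2.resize(ims[0][185:285,220:320],(400,400),interpolation=2); B=cv2.resize(ims[1][130:240,150:260],(400,400),interpolation=2)
cv2.imwrite("pics/f.png",np.hstack([A,B]))
E
python3 ang.py top3.npz
```

```text
disc [ 0.5274 -0.0255] 0.0592
notch 92.8 0.0527 63
pin [236.4 236.7] 0.05 [-0.0067  0.0641] 96.0 0.0645
pin [236.4 236.7] 0.054 [-0.0066  0.064 ] 95.9 0.0643
hub/stud [272.2 234.8] 241 [-0.0014  0.0005] 159.4 0.0014
hub/stud [298.2 234.2] 60 [ 0.0006 -0.0449] 270.8 0.0449
```

View pics/f.png

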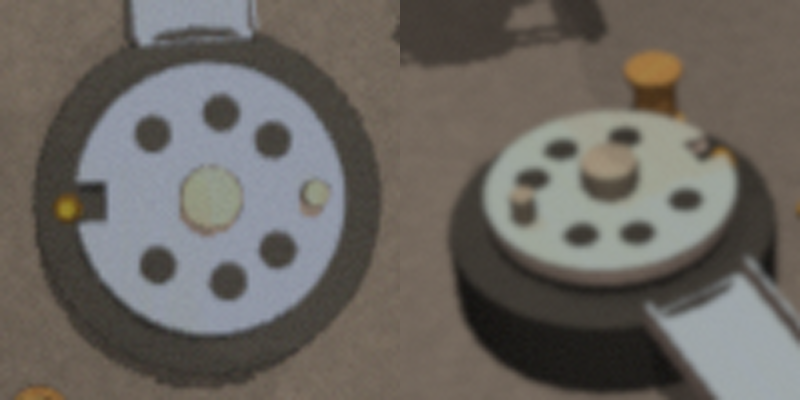

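In the top view the notch (crop (93,202)) now faces the pin (crop (67,208)) and is about 2.8° short. The scene view shows the same. One more 2.3 mm nudge.

Converted, -0.04 m is -0.8, -0.03 m is -0.6.

Request:
send_path(moves="0,-0.8,0,0,0,0,0 | 0,-0.8,0,0,0,0,0 | 0,-0.6,0,0.6,0,0,0 | 0,-0.6,0,0.8,0,0,0 | 0,-0.2,0,0.8,0,0,0 | 0,0,0,0.6,0,0,0 | 0,0,0,0,0,0,0 | 0,-0.12,0,0,0,0,0 | 0,-0.12,0,0,0,0,0 | 0,-0.04,0,0,0,0,0 | 0,0,0,0,0,0,0 | 0,0,0,0,0,0,0")

```text
time: 9.25
tcp_pos: [0.511, -0.0667, 0.0897]
tcp_rot: [0.414, 3.112, -0.0]
wrist_force: [0.1, 0.1, -0.6]
grip_width: 0.005
grasp_force: 0.0
```

```bash
python3 goto.py .5147 -.0677 .089
```

```text
pos [ 0.511  -0.0667  0.0897] tool delta [-0.0038 -0.      0.0007] x axis deg 164.8 z [ 0.002 -0.    -1.   ] F [ 0.12  0.15 -0.57] t 9.25
```

Converted, -0.002 m is -0.04.

Request:
send_path(moves="0,-0.04,0,0,0,0,0 | 0,-0.04,0,0,0,0,0 | 0,0,0,0,0,0,0 | 0,0,0,0,0,0,0")

```text
time: 9.65
tcp_pos: [0.5144, -0.0677, 0.0887]
tcp_rot: [0.415, 3.114, -0.0]
wrist_force: [-0.4, -0.1, 0.5]
grip_width: 0.002
grasp_force: 0.2
```

```bash
python3 goto.py .5147 -.0677 .089
```

```text
pos [ 0.5144 -0.0677  0.0887] tool delta [-0.0003  0.     -0.0003] x axis deg 164.8 z [ 0. -0. -1.] F [-0.4  -0.08  0.47] t 9.65
```

Request:
send_path(moves="0,0.16,0,0,0,0,0 | 0,0.16,0,0,0,0,0 | 0,0,0,-0.6,0,0,0 | 0,0.4,0,-0.8,0,0,0 | 0,0.6,0,-0.8,0,0,0 | 0,0.8,0,-0.6,0,0,0 | 0,0.8,0,0,0,0,0 | 0,0.4,0,0,0,0,0 | 0,0,0,0,0,0,0 | 0,0,0,0,0,0,0")

```text
time: 10.65
tcp_pos: [0.3543, -0.0242, 0.2289]
tcp_rot: [0.414, 3.113, -0.0]
wrist_force: [0.4, -0.3, 0.7]
grip_width: 0.003
grasp_force: 0.0
```

```bash
python3 - <<'E'
from h import *
ims=[]
for n in("top","scene"):
    f,K,T=cap(n); ims.append(f); np.savez(f"{n}4.npz",f=f,K=K,T=T)
fs=[cap("top")[0].astype(float) for _ in range(6)]; f,K,T=cap("top"); np.savez("top4m.npz",f=np.mean(fs,0).round().astype(np.uint8),K=K,T=T)
A=cv2.resize(np.mean(fs,0).astype(np.uint8)[205:265,222:282],(400,400),interpolation=2); B=cv2.resize(ims[1][130:240,150:260],(400,400),interpolation=2)
cv2.imwrite("pics/g.png",np.hstack([A,B]))
E
python3 ang.py top4.npz;python3 ang.py top4m.npz
```

```text
disc [ 0.5272 -0.0254] 0.0592
notch 96.6 0.0526 64
pin [236.5 236.6] 0.05 [-0.0063  0.0639] 95.6 0.0642
pin [236.5 236.6] 0.054 [-0.0062  0.0637] 95.6 0.064
hub/stud [272.  235.1] 241 [-0.0017  0.0006] 159.0 0.0018
hub/stud [298.5 232.5] 55 [ 0.0037 -0.0454] 274.7 0.0455
disc [ 0.5272 -0.0254] 0.0592
notch 96.5 0.0526 64
pin [236.3 236.7] 0.05 [-0.0064  0.0643] 95.7 0.0646
pin [236.3 236.7] 0.054 [-0.0063  0.0641] 95.6 0.0644
hub/stud [272.  235.1] 240 [-0.0017  0.0007] 158.8 0.0018
hub/stud [298.4 232.5] 55 [ 0.0038 -0.0453] 274.7 0.0454
```

View pics/g.png

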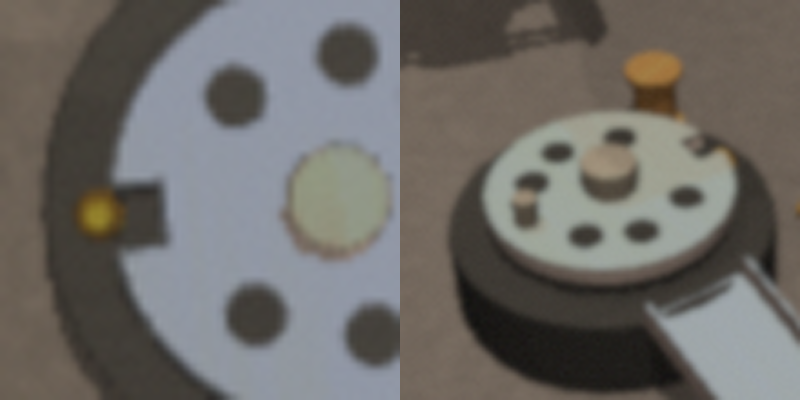

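The notch is now at about 96.5° against the pin at about 95.6°. In the crop the notch centre is at (140,214) and the pin at (98,213), so they line up within about 1°, inside the self-centring range. Now over the hub.

Converted, 0.04 m is 0.8, -0.0334 m is -0.668.

Request:
send_path(moves="0,-0.668,0.176,0,0,0,0 | 0,-0.668,0.176,0,0,0,0 | 0,-0.668,0.176,0,0,0,0 | 0,-0.668,0.176,0,0,0,0 | 0,-0.668,0.176,0,0,0,0 | 0,0,0,0.8,0,0,0 | 0,0,0,0.8,0,0,0 | 0,0,0,0.6,0,0,0 | 0,0,0,0.24,0,0,0 | 0,0,0,0,0,0,0 | 0,0,0,0,0,0,0 | 0,0,0,0,0,0,0", force=20)

```text
time: 12.3
tcp_pos: [0.5281, -0.0255, 0.1083]
tcp_rot: [0.414, 3.111, 0.0]
wrist_force: [-0.6, -0.1, 0.3]
grip_width: 0.005
grasp_force: 0.0
```

```bash
python3 goto.py .527 -.0254 .099
```

```text
pos [ 0.5281 -0.0255  0.1083] tool delta [ 0.0011 -0.0001  0.0093] x axis deg 164.8 z [ 0.003 -0.    -1.   ] F [-0.59 -0.05  0.33] t 12.3
```

Converted, 0.003 m is 0.06, 0.002 m is 0.04.

Request:
send_path(moves="0,0.02,0,0.06,0,0,0 | 0,0,0,0.06,0,0,0 | 0,0,0,0.04,0,0,0 | 0,0,0,0.04,0,0,0 | 0,0,0,0.04,0,0,0 | 0,0,0,0,0,0,0", only="pos|wrist")

```text
tcp_pos: [0.526, -0.0252, 0.0949]
wrist_force: [-0.6, 0.4, 4.4]
```

Request:
send_path(moves="0,0,0,0.04,0,0,0 | 0,0,0,0.04,0,0,0 | 0,0,0,0,0,0,0", only="pos|wrist")

```text
tcp_pos: [0.5259, -0.0251, 0.0911]
wrist_force: [-0.9, -0.1, 6.4]
```

Force is 4–6 N and the collar is giving way (tips at 72 mm). I'll continue gently to home.

Converted, 0.002 m is 0.04.

Request:
send_path(moves="0,0,0,0.04,0,0,0 | 0,0,0,0,0,0,0", only="pos|wrist")

```text
tcp_pos: [0.526, -0.0251, 0.0893]
wrist_force: [-2.1, 0.8, 9.3]
```

Request:
send_path(moves="0,0,0,0.02,0,0,0 | 0,0,0,0,0,0,0", only="pos|wrist")

```text
tcp_pos: [0.526, -0.0251, 0.0893]
wrist_force: [-5.8, 0.4, 20.3]
```

Request:
send_path(moves="0,0,0,0.02,0,0,0 | 0,0,0,0,0,0,0", only="pos|wrist")

```text
tcp_pos: [0.526, -0.0251, 0.0892]
wrist_force: [-9.4, 2.1, 32.0]
```

It stopped hard at a tip height of 70 mm, which is home. I'll lift off, move away and check.

Converted, -0.04 m is -0.8, -0.03 m is -0.6.

Request:
send_path(moves="0,0,0,-0.06,0,0,0 | 0,0,0,-0.1,0,0,0 | 0,0,0,-0.6,0,0,0 | 0,0,0,-0.8,0,0,0 | 0,0,0,-0.8,0,0,0 | 0,0,0,-0.4,0,0,0 | 0,0.8,0,0,0,0,0 | 0,0.8,0,0,0,0,0 | 0,0.8,0,0,0,0,0 | 0,0.8,0,0,0,0,0 | 0,0,0,0,0,0,0 | 0,0,0,0,0,0,0 | 0,0,0,0,0,0,0")

```text
time: 15.1
tcp_pos: [0.373, 0.0166, 0.2251]
tcp_rot: [0.415, 3.112, 0.0]
wrist_force: [0.4, 0.2, -0.0]
grip_width: 0.008
grasp_force: 0.0
```

```bash
python3 - <<'E'
from h import *
ims=[]
for n in("top","scene"):
    f,K,T=cap(n); ims.append(f); np.savez(f"{n}5.npz",f=f,K=K,T=T)
A=cv2.resize(ims[0][70:310,170:410],(400,400),interpolation=2); B=cv2.resize(ims[1][130:240,150:260],(400,400),interpolation=2)
cv2.imwrite("pics/i.png",np.hstack([A,B]))
d=np.load("top0.npz")["f"]; m=(cv2.GaussianBlur(cv2.absdiff(d,ims[0]),(5,5),0).max(2)>25); m[185:290,225:320]=0
print([(c.round(),a) for c,a in __import__("meas").blobs(m,15)])
E
python3 ang.py top5.npz .054
```

```text
[(array([229., 360.]), np.int32(6383)), (array([238., 382.]), np.int32(80))]
disc [ 0.527  -0.0253] 0.0594
notch 96.4 0.0526 63
pin [236.3 236.6] 0.05 [-0.006   0.0643] 95.4 0.0646
pin [236.3 236.6] 0.054 [-0.0059  0.0641] 95.3 0.0644
hub/stud [271.9 235. ] 229 [-0.0015  0.0004] 165.8 0.0016
hub/stud [297.5 232.4] 54 [ 0.0039 -0.0447] 275.0 0.0449
```

View pics/i.png

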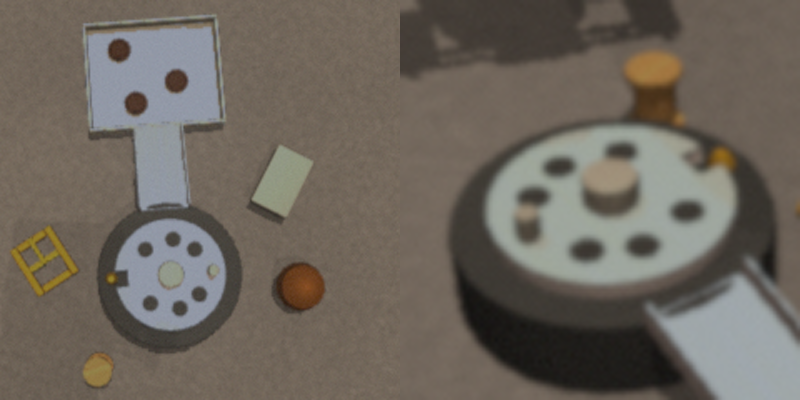

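The disc now sits flat and level on the stand in the scene view, with the pin head standing in the notch at crop (720,160). Comparing the first and last top views shows no other object has moved. Handing in.

```bash
python3 -c "
from workcell import r, vision, monitor, order; print(order.hand_in())"
```

```text
the job is handed in; nothing more can be done
None
```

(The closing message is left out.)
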